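# Weigh up the salt tins

### The job

Three identical closed salt tins stand on the galley counter, one full, one part-used and one empty, and only hefting them tells which is which. Stand the empty one upright on the narrow bamboo riser, between the two spice jars, where empties wait for refilling, and leave the part-used one standing on the bare counter; then pick up the full one, hold it up level with its base a good 15 cm clear of the counter, and finish still holding it there. Set the tins down rather than dropping them, and leave everything else where it is.

Things in the scene. Friction and masses are not known exactly. Their poses are not given: they have to be found in the camera images.
- tin_a: one of three outwardly identical closed round tins of bare steel, diameter 62 mm, height 106 mm, straight sides, flat lid; origin at the centre of its underside, z up its axis. Loose, upright on the counter, clear all round above mid-height. Full about 0.47 kg, part-used about 0.27, empty about 0.10: only lifting can tell which, looks and place do not
- tin_b: one of three outwardly identical closed round tins of bare steel, diameter 62 mm, height 106 mm, straight sides, flat lid; origin at the centre of its underside, z up its axis. Loose, upright on the counter, clear all round above mid-height. Full about 0.47 kg, part-used about 0.27, empty about 0.10: only lifting can tell which, looks and place do not
- tin_c: one of three outwardly identical closed round tins of bare steel, diameter 62 mm, height 106 mm, straight sides, flat lid; origin at the centre of its underside, z up its axis. Loose, upright on the counter, clear all round above mid-height. Full about 0.47 kg, part-used about 0.27, empty about 0.10: only lifting can tell which, looks and place do not
- riser: narrow bamboo spice riser screwed to the counter, a flat board on four legs: 340 mm long (its x), 76 mm deep (its y), top face 110 mm above the counter; origin on the counter under its centre
- riser_top (a point): centre of the riser's flat top face, 110 mm above the counter; x along the board (340 mm), y across it (76 mm), z up. The free stretch between the jars is centred here, at least 190 mm long
- jar_near: spice jar on the riser, near the end towards its -x: glass with a dark lid, diameter 41 mm, height 82 mm; origin at the centre of its underside; loose, to be left alone
- jar_far: spice jar on the riser, near the end towards its +x: glass with a dark lid, diameter 41 mm, height 82 mm; origin at the centre of its underside; loose, to be left alone
- salt_pig: round white ceramic salt pig, diameter 112 mm, with a wooden lid hinged at its +x side, height to the lid knob 112 mm; origin at the centre of its underside; loose, to be left alone
- cup: blue plastic measuring cup, rim diameter 80 mm, height 75 mm, handle reaching 75 mm from the axis to its -y; origin at the centre of its underside; loose, to be left alone
- whisk: stainless balloon whisk lying along its x, 260 mm long, up to 60 mm wide and high, handle to -x; origin under its middle on the counter; loose, to be left alone
- pot_stand: bamboo slatted pot stand, 140 x 140 mm, 20 mm high; origin at the centre of its underside; loose, to be left alone
- mug: white enamel mug, diameter 80 mm, height 80 mm, handle to its +y; origin at the centre of its underside; loose, to be left alone
Not all that is in view belongs to the job. What is shaped like the tin_b but red is not meant.

How it is judged:
By the outcome, as a careful person would: the job done as asked, in the order asked, and still so for the second after the job is handed in, while the arm keeps its last pose, push and grip.
It also fails if it takes over 70 s, if anything falls off the work surface, if the arm or the gripper's body presses on something with over 40 N, if the wrist force passes 120 N, or if a joint passes its speed limit or range.

### The arm

A 7-joint arm with a two-finger parallel gripper is mounted at the origin on the work surface. World frame = base frame: x ahead of the robot, y to its left, z up, the work surface at z = 0. Lengths are in m, angles in rad, forces in N, time in s.
With the tool pointing down it reaches from about 0.425 to 0.875 m from the base axis. Payload 4.7 kg.
Tool frame: the origin (TCP) lies between the finger pads; the fingertips stand 17 mm ahead of it and the grasp point (between the pads) lies 2 mm behind it; z points along the fingers, y is the line along which they close (so a half turn about z gives the same grasp; the last joint's range is limited). The gripper opens to 85 mm and grips with 20 to 120 N. Pads are 22 mm wide; open, the fingers measure 114 mm over their backs; the gripper's body (76 mm by 85 mm) begins 54 mm behind the grasp point. The pads swing forward as they close: fully open they stand 13 mm farther back than shut.
Start: joints at [1.26, 0.321, -0.07, 1.45, 0.023, 1.371, -0.057], TCP at [0.207, -0.616, 0.248] pointing down, gripper open.
Joint ranges: [-2.86, 2.86], [-0.3, 2.09], [-1.38, 1.24], [0.06, 2.45], [-1.56, 4.7], [0.09, 2.05], [-2.69, 2.69]. Speed limits (rad/s): [2.57, 2.57, 3.14, 3.14, 3.14, 3.14, 3.14].

### API

Orientations are given as a unit quaternion [w, x, y, z].
In Python, from station import robot gives the robot as it stands.
- The arm moves only by the tool arm_command, never from a script. Its argument "series" is a list of rows, each an object with "delta_pos": the shift along the world's x, y, z in units of 750 mm (1.0 is 750 mm), a list of three; "angular": the turn, a rotation vector about the world's x, y, z in units of 90 degrees (1.0 is 90 degrees), a list of three. A call has 1 to 12 rows; each row is the pose to reach, as a shift and turn from the pose commanded when the call began; what a row does not reach only later rows make up. A row lasts 1/10 s, in which the tool goes at most 50 mm and 8.59 degrees, less where a joint would pass 70% of its speed; a pose out of reach is approached as far as the arm can. A call with a number of a shift or a turn outside -1 to 1 is refused whole. A call with a gripper value outside its range is refused whole. "gripper" is the opening, from 0 (shut) to 1 (fully open), set as the call begins (left out, the last holds). The fingers move at their own pace and stop on an object; "grip_force" is the grip in N (left out, the last holds). Time passes only in rows, so rows that repeat a pose let the fingers close. It gives the time, the measured TCP pose, the force, the opening and the grip force at its end, in the units of the state.
- robot.sense(): the state, without advancing time (a new reading comes with each control period).
- robot.read_camera(name): name is "side" or "top" or "wrist"; returns a dict with "pixels" (480x640x3 uint8, blue, green, red), "mtx" (3x3 intrinsics, pixels), "origin" and "rotation" of the camera in the world; the wrist camera has in their place "T_tool_cam" (4x4, takes a point from camera to tool coordinates, whose origin is the TCP and whose axes are the flange's). Camera axes: x right, y up, looking along -z (the intrinsics and any distortion apply to the point x, -y, -z); pixel columns grow to the right and rows downward; lengths in m; the calibration is good to about 2 mm. A picture is of the moment at which its call begins: read the wrist's pose just before it. There is no depth.
- robot.finish_job(): hands the job in; it is judged then, once.
Trained networks look in a picture, given as the dict that the camera call returned (one of the last four; its "shot" number tells which), for a name from the list of things; names that differ only in an ending like _2 or _b are one class to them, and where a whole thing is asked for, a point or a joint stands for the part that bears it (a point fixed in the world has none). Each returns a list of dicts, best first, with "conf" (0 to 1); they miss things now and then, are a little off and sometimes report something else, mostly with a low value. They report only what shows in the picture. A call takes as long as a camera call. They do not tell look-alikes from the thing itself.
- robot.search_frame(picture, name): "rect" ([left, top, width, height] in pixels, round what is visible of it).
- robot.spot_point(picture, name): "location" ([column, row] in pixels: a listed point, or the origin of a listed thing).
The state is a dict: "t": time; "joints": joint angles; "qvel": joint speeds; "joint_efforts": joint torques, N m; "ee_pos": TCP position; "ee_rot": TCP orientation; "ft_force": force on the tool from outside, world axes, zero at the start; "moment": the same for the moment, N m; "grip_width": finger opening in m; "grasp_force": force on a finger pad.
Only numpy, scipy, OpenCV 4.12 (cv2) and the standard library are available. Lean on these libraries where they do the work, as an engineer would, in place of code of your own. Each camera call takes 0.05 s, during which the arm holds its last target. There are 200 camera calls.

## Working session

There is one attempt and no reset: what is moved stays moved. The work goes in short steps, Python scripts to look and compute and a tool call to move; the robot and the scene stay as the last step left them, time stands still between calls to the robot, and variables do not carry over. Pictures are saved under pics/ and viewed, at most 10 in all, crops included, and the job is handed in when it is done.

Besides the shell and the picture viewer there is one more tool, called after "Request:" by a JSON object that holds its "method" and its "body". arm_command: Moves the arm, as the interface text tells. Its arguments: {"type":"object","properties":{"series":{"type":"array","items":{"type":"object","properties":{"delta_pos":{"type":"array","items":{"type":"number","minimum":-1,"maximum":1}},"angular":{"type":"array","items":{"type":"number","minimum":-1,"maximum":1}}}}},"gripper":{"type":"number"},"grip_force":{"type":"number"}},"required":["series"]}

```bash
mkdir -p pics
cat > h.py <<'E'
import numpy as np, cv2
from station import robot
def ray(p,uv):
    K=np.array(p["mtx"]);d=np.linalg.inv(K)@[uv[0],uv[1],1.0]
    d=np.array([d[0],-d[1],-d[2]]);R=np.array(p["rotation"]);return np.array(p["origin"]),R@d
def onz(p,uv,z):
    o,d=ray(p,uv);return o+d*(z-o[2])/d[2]
def proj(p,X):
    c=np.array(p["rotation"]).T@(np.asarray(X)-p["origin"]);v=np.array(p["mtx"])@[c[0],-c[1],-c[2]];return v[:2]/v[2]
E
python3 - <<'E'
from h import *
s=robot.sense();print({k:np.round(v,3).tolist() for k,v in s.items()})
for n in ["top","side"]:
    p=robot.read_camera(n);cv2.imwrite(f"pics/{n}.png",p["pixels"])
    print(n,[k for k in p],np.round(p["origin"],3))
    for o,z in [("tin_a",0),("riser_top",.11),("riser",0),("jar_near",.11),("salt_pig",0),("cup",0),("whisk",0),("pot_stand",0),("mug",0)]:
        for d in robot.spot_point(p,o)[:5]:
            print(o,round(d["conf"],2),np.round(d["location"]),np.round(onz(p,d["location"],z),3))
E
```

```text
{'t': 0.0, 'joints': [1.26, 0.322, -0.07, 1.452, 0.023, 1.371, -0.057], 'qvel': [0.001, -0.0, -0.001, 0.001, -0.002, -0.001, -0.0], 'joint_efforts': [0.0, -49.358, -0.382, -31.434, 0.013, 0.012, 0.0], 'ee_pos': [0.207, -0.616, 0.247], 'ee_rot': [-0.001, 0.987, 0.162, -0.0], 'ft_force': [0.222, 0.145, 0.167], 'moment': [-0.014, -0.039, 0.004], 'grasp_force': 0.0, 'grip_width': 0.085}
top ['pixels', 'mtx', 'origin', 'rotation', 'shot'] [0.34  0.041 1.234]Traceback (most recent call last):
  File "<stdin>", line 8, in <module>
  File "h.py", line 7, in onz
    o,d=ray(p,uv);return o+d*(z-o[2])/d[2]
        ~~~^^^^^^
  File "h.py", line 5, in ray
    d=np.array([d[0],-d[1],-d[2]]);R=np.array(p["rotation"]);return np.array(p["origin"]),R@d
                                                                                          ~^~
ValueError: matmul: Input operand 1 has a mismatch in its core dimension 0, with gufunc signature (n?,k),(k,m?)->(n?,m?) (size 3 is different from 4)
```

```bash
sed -i 's/np.array(p\["rotation"\])/Rm(p)/' h.py
cat >> h.py <<'E'
from scipy.spatial.transform import Rotation as Ro
def Rm(p):
    q=np.array(p["rotation"]);return Ro.from_quat(q[[1,2,3,0]]).as_matrix() if q.size==4 else q
E
python3 - <<'E'
from h import *
for n in ["top","side"]:
    p=robot.read_camera(n);cv2.imwrite(f"pics/{n}.png",p["pixels"])
    print(n,np.round(p["origin"],3),np.round(Rm(p),2).tolist())
    for o,z in [("tin_a",0),("riser_top",.11),("riser",0),("jar_near",.11),("salt_pig",0),("cup",0),("whisk",0),("pot_stand",0),("mug",0)]:
        for d in robot.spot_point(p,o)[:5]:
            print(o,round(d["conf"],2),np.round(d["location"]),np.round(onz(p,d["location"],z),3))
E
```

```text
top [0.34  0.041 1.234] [[-0.02, 0.99, -0.17], [-1.0, -0.02, 0.02], [0.02, 0.17, 0.99]]
tin_a 0.87 [365. 314.] [ 0.36  -0.102  0.   ]
tin_a 0.77 [324. 211.] [ 0.626 -0.006 -0.   ]
tin_a 0.71 [384. 275.] [ 0.455 -0.154  0.   ]
tin_a 0.6 [467. 261.] [ 0.489 -0.369  0.   ]
tin_a 0.29 [163. 204.] [0.65  0.413 0.   ]
riser_top 0.94 [188. 248.] [0.518 0.319 0.11 ]
riser 0.82 [200. 259.] [0.506 0.314 0.   ]
riser 0.18 [462. 261.] [ 0.488 -0.356  0.   ]
jar_near 0.67 [218. 300.] [0.396 0.248 0.11 ]
salt_pig 0.82 [271. 213.] [0.622 0.133 0.   ]
cup 0.68 [427. 202.] [ 0.645 -0.277  0.   ]
cup 0.47 [326. 208.] [ 0.633 -0.011  0.   ]
whisk 0.74 [326. 152.] [ 0.787 -0.014  0.   ]
whisk 0.35 [462. 262.] [ 0.486 -0.357  0.   ]
pot_stand 0.73 [288. 286.] [0.433 0.092 0.   ]
mug 0.88 [421. 324.] [ 0.332 -0.242  0.   ]
mug 0.64 [220. 298.] [0.407 0.263 0.   ]
side [0.142 1.037 0.952] [[-0.93, 0.22, -0.3], [-0.37, -0.58, 0.72], [-0.01, 0.78, 0.62]]
tin_a 0.86 [417. 257.] [ 0.354 -0.106 -0.   ]
tin_a 0.76 [399. 191.] [ 0.477 -0.377  0.   ]
tin_a 0.62 [307. 252.] [ 0.616 -0.026  0.   ]
tin_a 0.57 [381. 241.] [ 0.455 -0.136 -0.   ]
riser_top 0.85 [290. 323.] [0.508 0.31  0.11 ]
jar_near 0.93 [358. 313.] [0.393 0.237 0.11 ]
salt_pig 0.87 [278. 292.] [0.623 0.133 0.   ]
cup 0.89 [331. 197.] [ 0.648 -0.279  0.   ]
whisk 0.73 [241. 239.] [ 0.795 -0.012  0.   ]
pot_stand 0.76 [362. 296.] [0.435 0.076 0.   ]
mug 0.89 [436. 225.] [ 0.341 -0.253 -0.   ]
```

View pics/top.png

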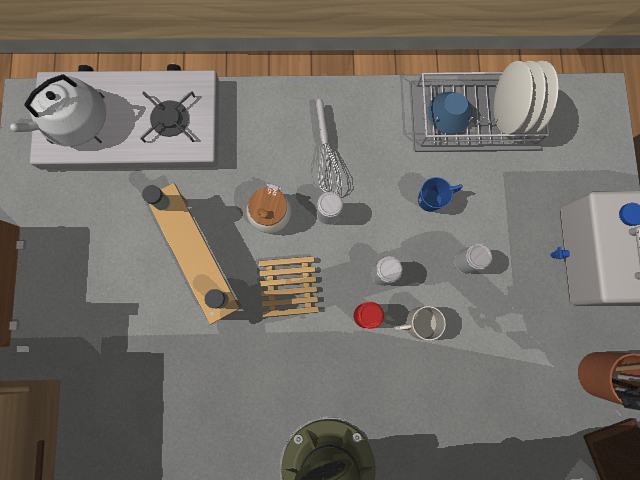

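View pics/side.png

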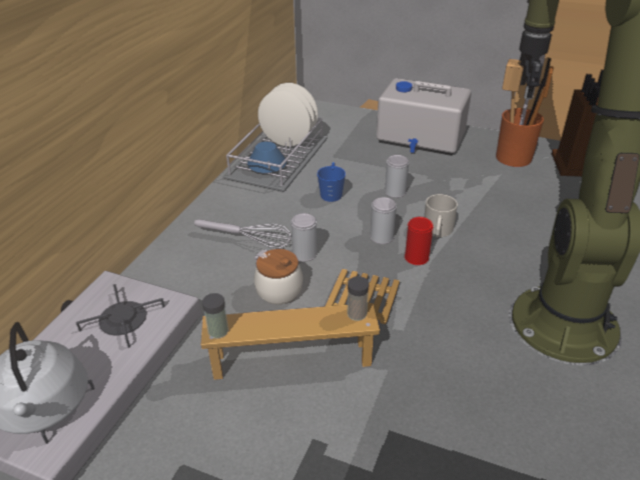

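Run:
```python
from h import *
p=robot.read_camera("top");q=robot.read_camera("side")
for uv,uvs in [((330,203.5),(304,222)),((389,267),(384,205)),((479,256),(397,161))]:
    print("lid",np.round(onz(p,uv,.106),4),np.round(onz(q,uvs,.106),4))
def fit(p,lo,hi,z):
    h=cv2.cvtColor(p["pixels"],cv2.COLOR_BGR2HSV);m=cv2.inRange(h,lo,hi)
    n,l,s,c=cv2.connectedComponentsWithStats(m);return l,s,c
l,s,c=fit(p,(10,90,120),(25,200,255),.11)
m=np.zeros(l.shape,np.uint8)
i=[k for k in range(1,len(s)) if s[k][0]<200 and s[k][4]>300 and 150<c[k][1]<330]
print(s[i]); m=np.isin(l,i).astype(np.uint8);pts=cv2.findNonZero(m)
X=np.array([onz(p,u[0],.11)[:2] for u in pts],np.float32)
r=cv2.minAreaRect(X);print("riser",r,np.round(cv2.boxPoints(r),3).tolist())
for uv in [(152,194),(214,298)]: print("jar lid",np.round(onz(p,uv,.192),3))
for uv in [(214,302),(358,286)]: print("jar lid side",np.round(onz(q,uv,.192),3))
v=[]
for im,X in [(p,(0,0))]:
    a=cv2.resize(p["pixels"][170:350,130:510],None,fx=2,fy=2);
a=cv2.resize(p["pixels"][170:340,130:510],(760,340),interpolation=cv2.INTER_CUBIC)
b=cv2.resize(q["pixels"][140:270,250:510],(520,260),interpolation=cv2.INTER_CUBIC)
o=np.zeros((600,760,3),np.uint8);o[:340]=a;o[340:,:520]=b
def circ(x,y,z,r):
    for t in np.linspace(0,6.28,60):
        P=(x+r*np.cos(t),y+r*np.sin(t),z)
        u=proj(p,P);w=proj(q,P)
        cx,cy=int((u[0]-130)*2),int((u[1]-170)*2)
        if 0<=cy<340 and 0<=cx<760:o[cy,cx]=(0,255,0)
        cx,cy=int((w[0]-250)*2),int((w[1]-140)*2)+340
        if 340<=cy<600 and 0<=cx<520:o[cy,cx]=(0,255,0)
for uv in [(330,203.5),(389,267),(479,256)]:
    x=onz(p,uv,.106);circ(x[0],x[1],.106,.031);circ(x[0],x[1],0,.031)
cv2.imwrite("pics/crop.png",o)
```

```text
lid [ 0.6197 -0.0155  0.106 ] [ 0.6137 -0.009   0.106 ]
lid [ 0.4649 -0.1497  0.106 ] [ 0.4567 -0.1454  0.106 ]
lid [ 0.4869 -0.3637  0.106 ] [ 0.4858 -0.3609  0.106 ]
[[ 149  183   88  141 3781]]
riser ((0.5090416073799133, 0.310939222574234), (0.3374082148075104, 0.07525940239429474), 27.718549728393555) [[0.34200000762939453, 0.26600000262260437], [0.37700000405311584, 0.19900000095367432], [0.6759999990463257, 0.35600000619888306], [0.640999972820282, 0.4230000078678131]]
jar lid [0.626 0.379 0.192]
jar lid [0.396 0.24  0.192]
jar lid side [0.622 0.383 0.192]
jar lid side [0.392 0.247 0.192]
```

View pics/crop.png

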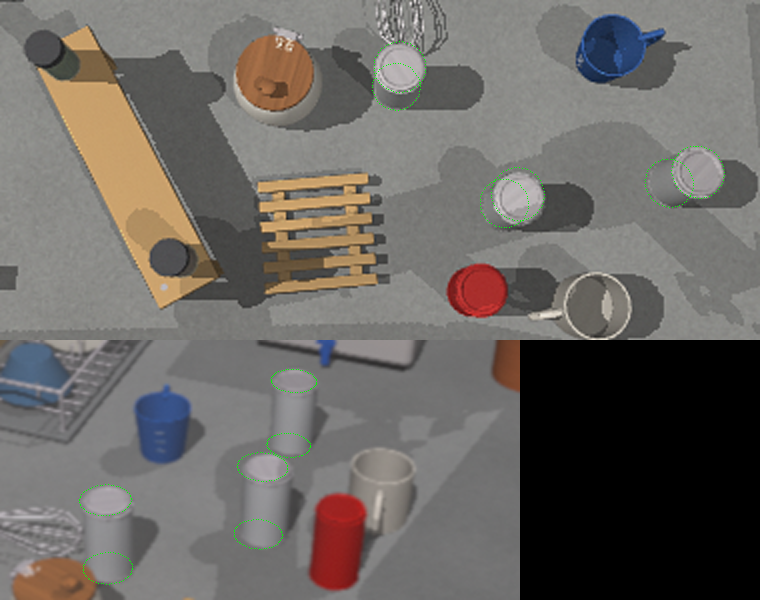

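Candidates: steel tins at top-view pixels (330,204), (389,268) and (479,256). The red look-alike is at (369,315) and gets excluded. The crop confirms the three steel ones. I'll start at the right-hand tin.

Request:
{"method": "arm_command", "body": {"series": [{"delta_pos": [0.373,0.338,0]},{"delta_pos": [0.373,0.338,0]},{"delta_pos": [0.373,0.338,0]},{"delta_pos": [0.373,0.338,0]},{"delta_pos": [0.373,0.338,0]},{"delta_pos": [0.373,0.338,0]},{"delta_pos": [0.373,0.338,0]},{"delta_pos": [0.373,0.338,0]},{"delta_pos": [0.373,0.338,0]},{"delta_pos": [0.373,0.338,0]},{"delta_pos": [0.373,0.338,0]}], "gripper": 1, "grip_force": 30}}

```text
schema error: expected keys delta_pos, angular
```

```bash
cat >> h.py <<'E'
def wrist():
    s=robot.sense();p=robot.read_camera("wrist");T=np.array(p["T_tool_cam"])
    q=np.array(s["ee_rot"]);R=Ro.from_quat(q[[1,2,3,0]]).as_matrix()
    p["origin"]=R@T[:3,3]+s["ee_pos"];p["rotation"]=R@T[:3,:3];return s,p
E
python3 - <<'E'
from h import *
s,p=wrist();cv2.imwrite("pics/w1.png",p["pixels"]);print(s["t"],np.round(s["ee_pos"],4),np.round(s["ee_rot"],3),np.round(s["ft_force"],2))
raw=robot.read_camera("wrist")
for d in robot.search_frame(raw,"tin_a")[:3]: print(d)
for d in robot.spot_point(raw,"tin_a")[:3]: print(d,onz(p,d["location"],0))
print(np.round(proj(p,(.4865,-.3625,.106)),1))
E
```

```text
1.2 [ 0.2074 -0.616   0.2484] [ 0.     0.987  0.162 -0.   ] [-0.47 -0.28  0.63]
[ -26.3 -529.6]
```

View pics/w1.png

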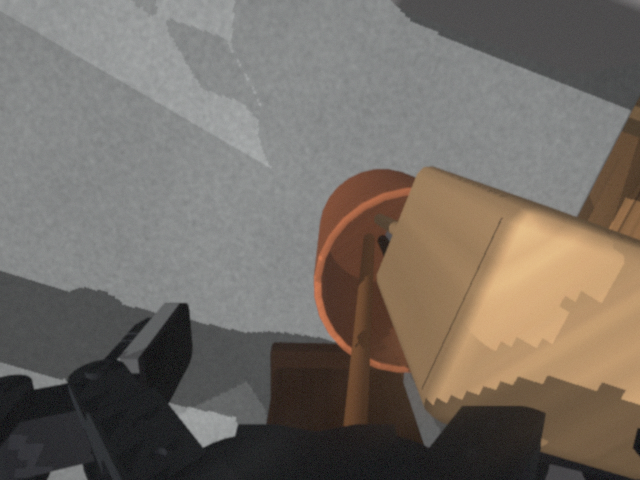

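Request:
{"method": "arm_command", "body": {"series": [{"delta_pos": [0.373,0.338,0],"angular": [0,0,0]},{"delta_pos": [0.373,0.338,0],"angular": [0,0,0]},{"delta_pos": [0.373,0.338,0],"angular": [0,0,0]},{"delta_pos": [0.373,0.338,0],"angular": [0,0,0]},{"delta_pos": [0.373,0.338,0],"angular": [0,0,0]},{"delta_pos": [0.373,0.338,0],"angular": [0,0,0]},{"delta_pos": [0.373,0.338,0],"angular": [0,0,0]},{"delta_pos": [0.373,0.338,0],"angular": [0,0,0]},{"delta_pos": [0.373,0.338,0],"angular": [0,0,0]},{"delta_pos": [0.373,0.338,0],"angular": [0,0,0]},{"delta_pos": [0.373,0.338,0],"angular": [0,0,0]}], "gripper": 1, "grip_force": 30}}

```text
t: 2.5
ee_pos: [0.4859, -0.3641, 0.2483]
ee_rot: [0.0, 0.987, 0.16, -0.0]
ft_force: [-0.7, -0.3, 0.1]
grip_width: 0.0854
grasp_force: 0.0
```

Run:
```python
from h import *
s,p=wrist();cv2.imwrite("pics/w2.png",p["pixels"]);print(s["t"],np.round(s["ee_pos"],4),np.round(s["ee_rot"],3),np.round(s["ft_force"],2))
raw=robot.read_camera("wrist")
for d in robot.search_frame(raw,"tin_a")[:3]: print(d)
for d in robot.spot_point(raw,"tin_a")[:3]: print(d,onz(p,d["location"],0))
print(np.round(proj(p,(.4865,-.3625,.106)),1))
```

```text
2.5 [ 0.4859 -0.3641  0.2483] [ 0.     0.987  0.16  -0.   ] [-0.65 -0.35  0.09]
{'rect': [273.6, 164.9, 91.4, 99.9], 'conf': 0.78}
{'rect': [0.0, 109.3, 113.1, 94.1], 'conf': 0.58}
{'rect': [0.0, 208.8, 39.9, 72.7], 'conf': 0.55}
{'location': [317.3, 197.6], 'conf': 0.94} [ 0.48695646 -0.36513817  0.        ]
{'location': [3.9, 243.3], 'conf': 0.92} [ 0.35370737 -0.10114288  0.        ]
{'location': [78.4, 147.6], 'conf': 0.89} [ 0.46288938 -0.15211282  0.        ]
[313.9 225.2]
```

View pics/w2.png

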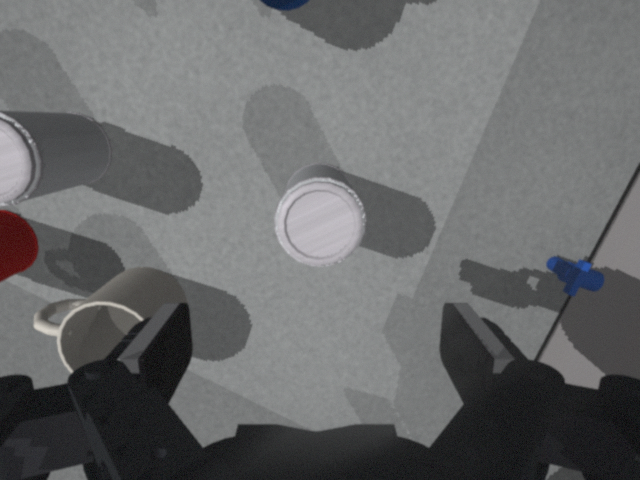

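Request:
{"method": "arm_command", "body": {"series": [{"delta_pos": [0.004,-0.002,-0.06],"angular": [0,0,0]},{"delta_pos": [0.004,-0.002,-0.12],"angular": [0,0,0]},{"delta_pos": [0.004,-0.002,-0.18],"angular": [0,0,0]},{"delta_pos": [0.004,-0.002,-0.21],"angular": [0,0,0]},{"delta_pos": [0.004,-0.002,-0.229],"angular": [0,0,0]},{"delta_pos": [0.004,-0.002,-0.229],"angular": [0,0,0]},{"delta_pos": [0.004,-0.002,-0.229],"angular": [0,0,0]}]}}

```text
t: 3.4
ee_pos: [0.4908, -0.3648, 0.0779]
ee_rot: [0.001, 0.987, 0.161, 0.001]
ft_force: [-0.7, -0.0, 0.2]
grip_width: 0.0855
grasp_force: 0.0
```

Request:
{"method": "arm_command", "body": {"series": [{"delta_pos": [0,0,0],"angular": [0,0,0]},{"delta_pos": [0,0,0],"angular": [0,0,0]},{"delta_pos": [0,0,0],"angular": [0,0,0]},{"delta_pos": [0,0,0],"angular": [0,0,0]},{"delta_pos": [0,0,0],"angular": [0,0,0]},{"delta_pos": [0,0,0],"angular": [0,0,0]},{"delta_pos": [0,0,0],"angular": [0,0,0]},{"delta_pos": [0,0,0],"angular": [0,0,0]}], "gripper": 0.6, "grip_force": 40}}

```text
t: 4.2
ee_pos: [0.4913, -0.365, 0.0787]
ee_rot: [0.001, 0.987, 0.162, 0.001]
ft_force: [-0.5, -0.5, 6.7]
grip_width: 0.0613
grasp_force: 43.5
```

Request:
{"method": "arm_command", "body": {"series": [{"delta_pos": [0,0,0.03],"angular": [0,0,0]},{"delta_pos": [0,0,0.053],"angular": [0,0,0]},{"delta_pos": [0,0,0.053],"angular": [0,0,0]},{"delta_pos": [0,0,0.053],"angular": [0,0,0]},{"delta_pos": [0,0,0.053],"angular": [0,0,0]},{"delta_pos": [0,0,0.053],"angular": [0,0,0]},{"delta_pos": [0,0,0.053],"angular": [0,0,0]}], "gripper": 0.6}}

```text
t: 4.9
ee_pos: [0.4897, -0.3637, 0.1154]
ee_rot: [-0.001, 0.987, 0.162, -0.001]
ft_force: [0.1, 0.2, -0.7]
grip_width: 0.0614
grasp_force: 43.8
```

```bash
cat > heft.py <<'E'
from h import *
F=[]
for i in range(6):
    F.append(robot.sense()["ft_force"]);robot.read_camera("wrist")
s=robot.sense();print(np.round(np.mean(F,0),2),np.round(np.std(F,0),2),s["t"],np.round(s["ee_pos"],4),s["grip_width"],np.round(s["joint_efforts"],2))
E
python3 heft.py
```

```text
[ 0.05  0.05 -0.78] [0.24 0.67 0.17] 5.2 [ 0.4902 -0.364   0.1163] 0.061426578954481094 [-0.000e+00 -4.747e+01 -2.750e+00 -2.896e+01  1.000e-02  1.000e-02
 -0.000e+00]
```

Request:
{"method": "arm_command", "body": {"series": [{"delta_pos": [0,0,0.06],"angular": [0,0,0]},{"delta_pos": [0,0,0.12],"angular": [0,0,0]},{"delta_pos": [0,0,0.18],"angular": [0,0,0]},{"delta_pos": [0,0.03,0.24],"angular": [0,0,0]},{"delta_pos": [0.004,0.08,0.27],"angular": [0,0,0]},{"delta_pos": [0.006,0.14,0.27],"angular": [0,0,0]},{"delta_pos": [0.008,0.2,0.27],"angular": [0,0,0]},{"delta_pos": [0.01,0.26,0.27],"angular": [0,0,0]},{"delta_pos": [0.012,0.32,0.27],"angular": [0,0,0]},{"delta_pos": [0.014,0.38,0.27],"angular": [0,0,0]},{"delta_pos": [0.016,0.44,0.27],"angular": [0,0,0]},{"delta_pos": [0.018,0.5,0.27],"angular": [0,0,0]}]}}

```text
t: 6.4
ee_pos: [0.5033, 0.0128, 0.3192]
ee_rot: [0.0, 0.987, 0.162, 0.0]
ft_force: [1.0, 0.7, -0.9]
grip_width: 0.0612
grasp_force: 44.2
```

Request:
{"method": "arm_command", "body": {"series": [{"delta_pos": [0.002,0.06,0],"angular": [0,0,0]},{"delta_pos": [0.003,0.12,0],"angular": [0,0,0]},{"delta_pos": [0.004,0.18,0],"angular": [0,0,0]},{"delta_pos": [0.005,0.24,0],"angular": [0,0,0]},{"delta_pos": [0.006,0.3,0],"angular": [0,0,0]},{"delta_pos": [0.007,0.35,0],"angular": [0,0,0]},{"delta_pos": [0.007,0.385,0],"angular": [0,0,0]},{"delta_pos": [0.007,0.4,0],"angular": [0,0,0]},{"delta_pos": [0.007,0.4,0],"angular": [0,0,0]},{"delta_pos": [0.007,0.4,0],"angular": [0,0,0]},{"delta_pos": [0.007,0.4,0],"angular": [0,0,0]}]}}

```text
t: 7.5
ee_pos: [0.5098, 0.3088, 0.3189]
ee_rot: [0.001, 0.987, 0.16, 0.0]
ft_force: [0.2, 0.3, -1.4]
grip_width: 0.0611
grasp_force: 44.2
```

```bash
python3 heft.py
python3 - <<'E'
from h import *
p=robot.read_camera("side");cv2.imwrite("pics/s2.png",p["pixels"])
s,w=wrist();cv2.imwrite("pics/w3.png",w["pixels"]);raw=robot.read_camera("wrist")
for d in robot.spot_point(raw,"riser_top")[:3]: print(d,onz(w,d["location"],.11))
E
```

```text
[ 0.09  0.17 -0.78] [0.48 0.11 0.46] 7.8 [0.5091 0.3104 0.319 ] 0.061289866683191266 [ 1.100e-01 -3.811e+01 -6.160e+00 -3.186e+01  2.000e-02  1.000e-02
  0.000e+00]
{'location': [316.4, 204.5], 'conf': 0.65} [0.51125877 0.31085215 0.11      ]
```

View pics/w3.png

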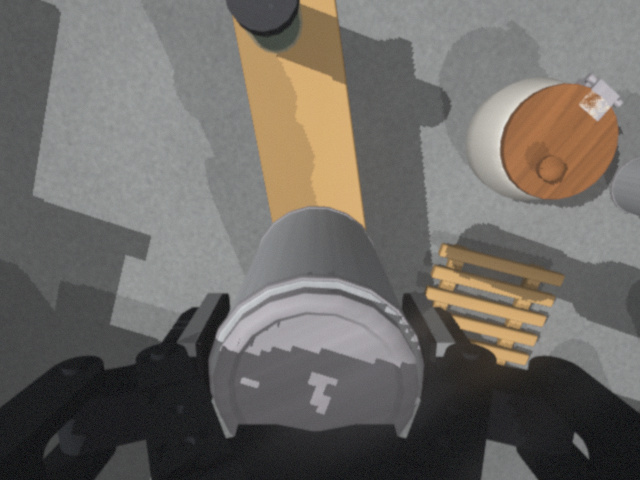

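Request:
{"method": "arm_command", "body": {"series": [{"delta_pos": [0,0.001,-0.05],"angular": [0,0,0]},{"delta_pos": [0,0.001,-0.1],"angular": [0,0,0]},{"delta_pos": [0,0.001,-0.14],"angular": [0,0,0]},{"delta_pos": [0,0.001,-0.157],"angular": [0,0,0]},{"delta_pos": [0,0.001,-0.163],"angular": [0,0,0]},{"delta_pos": [0,0.001,-0.168],"angular": [0,0,0]},{"delta_pos": [0,0.001,-0.171],"angular": [0,0,0]},{"delta_pos": [0,0.001,-0.173],"angular": [0,0,0]},{"delta_pos": [0,0.001,-0.173],"angular": [0,0,0]},{"delta_pos": [0,0.001,-0.173],"angular": [0,0,0]}]}}

```text
t: 9.0
ee_pos: [0.5092, 0.3119, 0.1897]
ee_rot: [-0.0, 0.987, 0.162, 0.0]
ft_force: [0.2, -0.2, 0.3]
grip_width: 0.0612
grasp_force: 44.2
```

```bash
python3 heft.py
```

```text
[-0.23  0.02 -0.42] [0.39 0.32 0.42] 9.3 [0.509  0.3117 0.1892] 0.06146713054870403 [-0.000e+00 -4.038e+01 -7.730e+00 -3.005e+01  1.000e-02  0.000e+00
  0.000e+00]
```

Near contact; down a touch more, about 1.5 mm.

Request:
{"method": "arm_command", "body": {"series": [{"delta_pos": [0,0,-0.001],"angular": [0,0,0]},{"delta_pos": [0,0,-0.002],"angular": [0,0,0]},{"delta_pos": [0,0,-0.002],"angular": [0,0,0]},{"delta_pos": [0,0,-0.002],"angular": [0,0,0]}]}}

```text
t: 9.7
ee_pos: [0.5091, 0.3118, 0.1887]
ee_rot: [0.0, 0.987, 0.162, 0.0]
ft_force: [-1.6, -1.1, 5.5]
grip_width: 0.0612
grasp_force: 44.8
```

```bash
python3 heft.py
```

```text
[-1.53 -1.79  5.35] [0.37 0.75 0.28] 10.0 [0.509  0.3118 0.1887] 0.06107065704183043 [-2.600e-01 -3.743e+01 -7.190e+00 -2.815e+01  1.000e-01 -8.100e-01
 -2.000e-02]
```

Request:
{"method": "arm_command", "body": {"series": [{"delta_pos": [0,0,0],"angular": [0,0,0]},{"delta_pos": [0,0,0],"angular": [0,0,0]},{"delta_pos": [0,0,0],"angular": [0,0,0]},{"delta_pos": [0,0,0],"angular": [0,0,0]},{"delta_pos": [0,0,0],"angular": [0,0,0]},{"delta_pos": [0,0,0.02],"angular": [0,0,0]},{"delta_pos": [0,0,0.06],"angular": [0,0,0]},{"delta_pos": [0,0,0.12],"angular": [0,0,0]},{"delta_pos": [0,0,0.173],"angular": [0,0,0]},{"delta_pos": [0,0,0.173],"angular": [0,0,0]},{"delta_pos": [0,0,0.173],"angular": [0,0,0]}], "gripper": 1}}

```text
t: 11.1
ee_pos: [0.5093, 0.3123, 0.3193]
ee_rot: [-0.0, 0.987, 0.162, 0.002]
ft_force: [-0.2, 0.2, -0.5]
grip_width: 0.0851
grasp_force: 0.0
```

```bash
python3 heft.py
python3 - <<'E'
from h import *
q=robot.read_camera("side");p=robot.read_camera("top")
o=np.hstack([cv2.resize(q["pixels"][140:400,190:480],(400,358)),cv2.resize(p["pixels"][160:340,130:330],(398,358))])
cv2.imwrite("pics/c2.png",o)
for d in robot.spot_point(p,"tin_a")[:6]: print(d["conf"],np.round(d["location"]),np.round(onz(p,d["location"],0),3))
E
```

```text
[ 0.06  0.16 -0.58] [0.83 0.49 0.2 ] 11.4 [0.5086 0.3113 0.3162] 0.08540340530192843 [-1.000e-02 -3.790e+01 -6.240e+00 -3.141e+01  1.000e-02  1.000e-02
  0.000e+00]
0.74 [367. 312.] [ 0.363 -0.108  0.   ]
0.66 [382. 277.] [ 0.452 -0.148  0.   ]
0.66 [420. 322.] [ 0.336 -0.239  0.   ]
0.58 [329. 210.] [ 0.629 -0.017  0.   ]
```

View pics/c2.png

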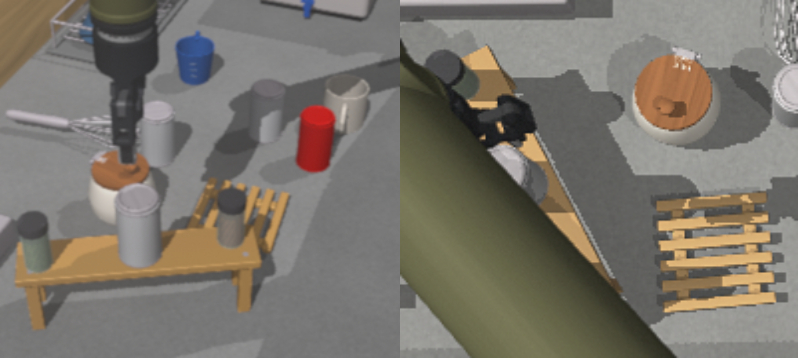

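The empty tin is standing on the riser between the jars. Next is the tin by the salt pig.

Request:
{"method": "arm_command", "body": {"series": [{"delta_pos": [0.144,-0.433,-0.05],"angular": [0,0,0]},{"delta_pos": [0.144,-0.433,-0.05],"angular": [0,0,0]},{"delta_pos": [0.144,-0.433,-0.05],"angular": [0,0,0]},{"delta_pos": [0.144,-0.433,-0.05],"angular": [0,0,0]},{"delta_pos": [0.144,-0.433,-0.05],"angular": [0,0,0]},{"delta_pos": [0.144,-0.433,-0.05],"angular": [0,0,0]},{"delta_pos": [0.144,-0.433,-0.05],"angular": [0,0,0]},{"delta_pos": [0.144,-0.433,-0.05],"angular": [0,0,0]},{"delta_pos": [0.144,-0.433,-0.05],"angular": [0,0,0]},{"delta_pos": [0.144,-0.433,-0.05],"angular": [0,0,0]}]}}

```text
t: 12.55
ee_pos: [0.6167, -0.0113, 0.2799]
ee_rot: [-0.001, 0.987, 0.163, 0.0]
ft_force: [0.6, -0.2, -0.3]
grip_width: 0.0854
grasp_force: 0.0
```

```bash
cat > loc.py <<'E'
from h import *
s,p=wrist();raw=robot.read_camera("wrist");print(s["t"],np.round(s["ee_pos"],4))
for d in robot.spot_point(raw,"tin_a")[:4]: print(round(d["conf"],2),np.round(d["location"]),np.round(onz(p,d["location"],0),4))
for d in robot.search_frame(raw,"tin_a")[:4]:
    r=d["rect"];u=(r[0]+r[2]/2,r[1]+r[3]-r[2]/2);print("lid~",round(d["conf"],2),np.round(r),np.round(onz(p,u,.106),4))
E
python3 loc.py; python3 heft.py
```

```text
12.55 [ 0.6167 -0.0113  0.2799]
0.82 [317. 432.] [ 0.3529 -0.1017  0.    ]
0.73 [391. 368.] [ 0.4588 -0.1517  0.    ]
0.6 [322. 190.] [ 0.6212 -0.0159  0.    ]
lid~ 0.98 [280. 158.  85.  94.] [ 0.624  -0.0141  0.106 ]
lid~ 0.81 [366. 342.  82. 104.] [ 0.4884 -0.1354  0.106 ]
lid~ 0.65 [295. 409.  49.  21.] [ 0.4637 -0.0659  0.106 ]
[ 0.26  0.36 -0.02] [0.48 0.47 0.43] 13.05 [ 0.6169 -0.0129  0.2799] 0.0855650199946128 [-9.000e-02 -4.255e+01 -5.570e+00 -3.126e+01  1.000e-02  0.000e+00
 -0.000e+00]
```

Request:
{"method": "arm_command", "body": {"series": [{"delta_pos": [0.005,-0.003,-0.06],"angular": [0,0,0]},{"delta_pos": [0.005,-0.003,-0.12],"angular": [0,0,0]},{"delta_pos": [0.005,-0.003,-0.18],"angular": [0,0,0]},{"delta_pos": [0.005,-0.003,-0.22],"angular": [0,0,0]},{"delta_pos": [0.005,-0.003,-0.25],"angular": [0,0,0]},{"delta_pos": [0.005,-0.003,-0.269],"angular": [0,0,0]},{"delta_pos": [0.005,-0.003,-0.269],"angular": [0,0,0]},{"delta_pos": [0.005,-0.003,-0.269],"angular": [0,0,0]}]}}

```text
t: 13.85
ee_pos: [0.6213, -0.0152, 0.079]
ee_rot: [0.0, 0.987, 0.162, 0.001]
ft_force: [-0.2, 0.6, 0.7]
grip_width: 0.0853
grasp_force: 0.0
```

Request:
{"method": "arm_command", "body": {"series": [{"delta_pos": [0,0,0],"angular": [0,0,0]},{"delta_pos": [0,0,0],"angular": [0,0,0]},{"delta_pos": [0,0,0],"angular": [0,0,0]},{"delta_pos": [0,0,0],"angular": [0,0,0]},{"delta_pos": [0,0,0],"angular": [0,0,0]},{"delta_pos": [0,0,0],"angular": [0,0,0]},{"delta_pos": [0,0,0],"angular": [0,0,0]},{"delta_pos": [0,0,0],"angular": [0,0,0]}], "gripper": 0.6, "grip_force": 50}}

```text
t: 14.65
ee_pos: [0.622, -0.0154, 0.08]
ee_rot: [0.0, 0.987, 0.162, 0.002]
ft_force: [0.2, -0.7, 6.0]
grip_width: 0.0608
grasp_force: 54.9
```

Request:
{"method": "arm_command", "body": {"series": [{"delta_pos": [0,0,0.03],"angular": [0,0,0]},{"delta_pos": [0,0,0.053],"angular": [0,0,0]},{"delta_pos": [0,0,0.053],"angular": [0,0,0]},{"delta_pos": [0,0,0.053],"angular": [0,0,0]},{"delta_pos": [0,0,0.053],"angular": [0,0,0]},{"delta_pos": [0,0,0.053],"angular": [0,0,0]}]}}

```text
t: 15.25
ee_pos: [0.6199, -0.0154, 0.1166]
ee_rot: [-0.0, 0.987, 0.162, -0.001]
ft_force: [-0.6, -0.7, -1.9]
grip_width: 0.0611
grasp_force: 55.3
```

```bash
python3 heft.py
```

```text
[-0.19  0.13 -2.83] [0.36 0.57 0.53] 15.55 [ 0.6206 -0.0153  0.1176] 0.06118012108842388 [ 1.000e-02 -4.778e+01 -7.610e+00 -2.937e+01  1.000e-02  1.000e-02
 -0.000e+00]
```

-2.8 N, so this is the part-used tin. It goes back down where it stood.

Request:
{"method": "arm_command", "body": {"series": [{"delta_pos": [0,0,-0.025],"angular": [0,0,0]},{"delta_pos": [0,0,-0.04],"angular": [0,0,0]},{"delta_pos": [0,0,-0.046],"angular": [0,0,0]},{"delta_pos": [0,0,-0.049],"angular": [0,0,0]},{"delta_pos": [0,0,-0.051],"angular": [0,0,0]},{"delta_pos": [0,0,-0.052],"angular": [0,0,0]},{"delta_pos": [0,0,-0.052],"angular": [0,0,0]},{"delta_pos": [0,0,-0.052],"angular": [0,0,0]}]}}

```text
t: 16.35
ee_pos: [0.621, -0.0151, 0.0801]
ee_rot: [0.0, 0.987, 0.162, 0.0]
ft_force: [-4.4, -0.5, 6.0]
grip_width: 0.061
grasp_force: 55.7
```

```bash
python3 heft.py
```

```text
[-4.03 -0.22  6.  ] [0.66 0.56 0.75] 16.65 [ 0.621  -0.0151  0.0801] 0.06081704714007972 [ -0.08 -44.93  -7.14 -26.89   0.36  -1.38  -0.05]
```

Request:
{"method": "arm_command", "body": {"series": [{"delta_pos": [0,0,0],"angular": [0,0,0]},{"delta_pos": [0,0,0],"angular": [0,0,0]},{"delta_pos": [0,0,0],"angular": [0,0,0]},{"delta_pos": [0,0,0],"angular": [0,0,0]},{"delta_pos": [0,0,0],"angular": [0,0,0]},{"delta_pos": [0,0,0.03],"angular": [0,0,0]},{"delta_pos": [0,0,0.08],"angular": [0,0,0]},{"delta_pos": [0,0,0.14],"angular": [0,0,0]},{"delta_pos": [0,0,0.2],"angular": [0,0,0]},{"delta_pos": [0,0,0.26],"angular": [0,0,0]},{"delta_pos": [0,0,0.26],"angular": [0,0,0]}], "gripper": 1}}

```text
t: 17.75
ee_pos: [0.6239, -0.0145, 0.2816]
ee_rot: [0.001, 0.987, 0.162, 0.006]
ft_force: [0.5, 0.6, -0.0]
grip_width: 0.0856
grasp_force: 0.0
```

Request:
{"method": "arm_command", "body": {"series": [{"delta_pos": [-0.213,-0.18,0],"angular": [0,0,0]},{"delta_pos": [-0.213,-0.18,0],"angular": [0,0,0]},{"delta_pos": [-0.213,-0.18,0],"angular": [0,0,0]},{"delta_pos": [-0.213,-0.18,0],"angular": [0,0,0]},{"delta_pos": [-0.213,-0.18,0],"angular": [0,0,0]},{"delta_pos": [-0.213,-0.18,0],"angular": [0,0,0]},{"delta_pos": [-0.213,-0.18,0],"angular": [0,0,0]},{"delta_pos": [-0.213,-0.18,0],"angular": [0,0,0]}]}}

```text
t: 18.55
ee_pos: [0.4621, -0.1486, 0.2737]
ee_rot: [-0.0, 0.987, 0.163, 0.0]
ft_force: [0.9, 0.8, -0.1]
grip_width: 0.0854
grasp_force: 0.0
```

```bash
python3 loc.py;python3 - <<'E'
from h import *
s,w=wrist();q=robot.read_camera("side")
cv2.imwrite("pics/c3.png",np.hstack([cv2.resize(w["pixels"],(400,300)),cv2.resize(q["pixels"],(400,300))]))
E
```

```text
18.55 [ 0.4621 -0.1486  0.2737]
0.78 [239. 282.] [ 0.3512 -0.1024  0.    ]
0.65 [318. 194.] [ 0.4626 -0.1497  0.    ]
lid~ 0.69 [186. 249.  84. 109.] [ 0.3672 -0.1089  0.106 ]
lid~ 0.61 [206.   1.  40.   9.] [ 0.5833 -0.0479  0.106 ]
```

View pics/c3.png

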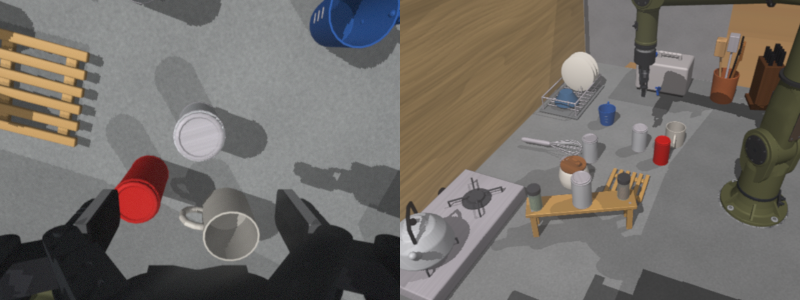

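Request:
{"method": "arm_command", "body": {"series": [{"delta_pos": [0.001,-0.001,-0.06],"angular": [0,0,0]},{"delta_pos": [0.001,-0.001,-0.12],"angular": [0,0,0]},{"delta_pos": [0.001,-0.001,-0.18],"angular": [0,0,0]},{"delta_pos": [0.001,-0.001,-0.22],"angular": [0,0,0]},{"delta_pos": [0.001,-0.001,-0.248],"angular": [0,0,0]},{"delta_pos": [0.001,-0.001,-0.261],"angular": [0,0,0]},{"delta_pos": [0.001,-0.001,-0.261],"angular": [0,0,0]},{"delta_pos": [0.001,-0.001,-0.261],"angular": [0,0,0]}]}}

```text
t: 19.65
ee_pos: [0.4625, -0.1512, 0.0791]
ee_rot: [0.0, 0.987, 0.162, 0.001]
ft_force: [-1.1, -0.0, 0.2]
grip_width: 0.0854
grasp_force: 0.0
```

Request:
{"method": "arm_command", "body": {"series": [{"delta_pos": [0,0,0],"angular": [0,0,0]},{"delta_pos": [0,0,0],"angular": [0,0,0]},{"delta_pos": [0,0,0],"angular": [0,0,0]},{"delta_pos": [0,0,0],"angular": [0,0,0]},{"delta_pos": [0,0,0],"angular": [0,0,0]},{"delta_pos": [0,0,0],"angular": [0,0,0]},{"delta_pos": [0,0,0],"angular": [0,0,0]},{"delta_pos": [0,0,0],"angular": [0,0,0]}], "gripper": 0.6, "grip_force": 60}}

```text
t: 20.45
ee_pos: [0.4627, -0.1512, 0.0796]
ee_rot: [0.001, 0.987, 0.162, 0.001]
ft_force: [-1.3, -0.3, 6.1]
grip_width: 0.0607
grasp_force: 65.1
```

Request:
{"method": "arm_command", "body": {"series": [{"delta_pos": [0,0,0.03],"angular": [0,0,0]},{"delta_pos": [0,0,0.07],"angular": [0,0,0]},{"delta_pos": [0,0,0.12],"angular": [0,0,0]},{"delta_pos": [0,0,0.17],"angular": [0,0,0]},{"delta_pos": [0,0,0.22],"angular": [0,0,0]},{"delta_pos": [0,0,0.26],"angular": [0,0,0]},{"delta_pos": [0,0,0.28],"angular": [0,0,0]},{"delta_pos": [0,0,0.28],"angular": [0,0,0]},{"delta_pos": [0,0,0.28],"angular": [0,0,0]},{"delta_pos": [0,0,0.28],"angular": [0,0,0]},{"delta_pos": [0,0,0.28],"angular": [0,0,0]}]}}

```text
t: 21.55
ee_pos: [0.4608, -0.1508, 0.2862]
ee_rot: [-0.001, 0.987, 0.162, -0.001]
ft_force: [0.3, 0.8, -4.6]
grip_width: 0.0611
grasp_force: 67.0
```

```bash
python3 heft.py;python3 - <<'E'
from h import *
s,w=wrist();q=robot.read_camera("side");p=robot.read_camera("top")
cv2.imwrite("pics/c4.png",np.vstack([np.hstack([cv2.resize(w["pixels"],(400,300)),cv2.resize(p["pixels"],(400,300))]),cv2.resize(q["pixels"][100:400,150:550],(800,600))[150:450]]))
E
```

```text
[ 0.13  0.05 -4.56] [0.29 0.43 0.58] 21.85 [ 0.4616 -0.151   0.2879] 0.06104971375313213 [ 0.000e+00 -2.763e+01  5.200e-01 -3.387e+01  2.000e-02  1.000e-02
 -0.000e+00]
```

View pics/c4.png

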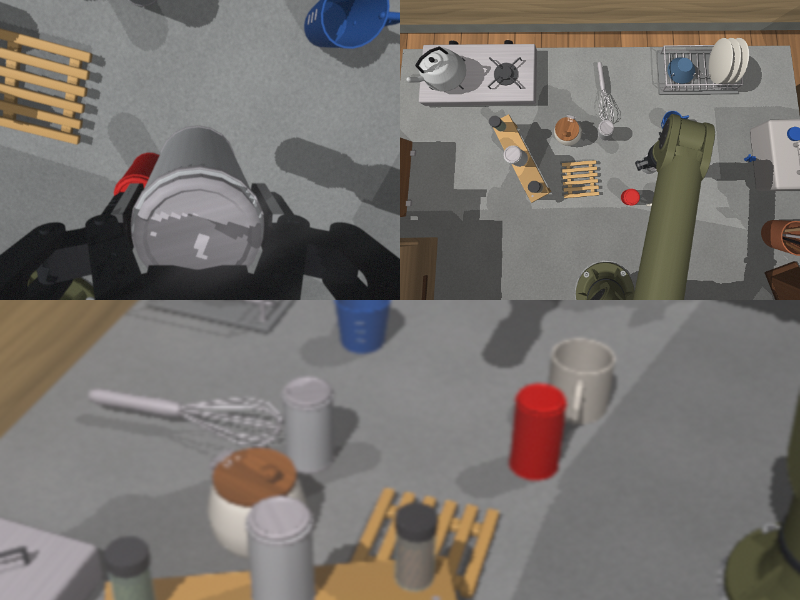

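The reading is -4.6 N, which is the full tin. It is held level with its base about 0.208 m up, and the other two tins are standing where they should be.

```bash
python3 -c "
from station import robot
print(robot.finish_job())"
```

```text
the job is handed in; nothing more can be done
None
```

The job is handed in: the empty tin stands on the riser between the jars, the part-used one is back on the bare counter, and the full one is held level with its base about 21 cm up; the tins were told apart by lifting force (about 0.8, 2.8 and 4.6 N), and the run took about 22 s.

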